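Clamp a thin sleeve by four clicks of a ratchet lever

ROBOT

A 7-joint arm with a two-finger parallel gripper is mounted at the origin on a cart in front of the work surface, level with it; the furniture and walls round the work are solid. World frame = base frame: x ahead of the robot, y to its left, z up, the work surface at z = 0. Lengths are in m, angles in degrees, forces in N, time in s.
With the tool pointing down it reaches from about 0.425 to 0.875 m from the base axis. Payload 8.4 kg.
Tool frame: the origin (TCP) lies between the finger pads; the fingertips stand 14 mm ahead of it and the grasp point (between the pads) lies 5 mm behind it; z points along the fingers, y is the line along which they close (so a half turn about z gives the same grasp; the last joint's range is limited). The gripper opens to 85 mm and grips with 20 to 120 N. Pads are 22 mm wide; open, the fingers measure 114 mm over their backs; the gripper's body (76 mm by 85 mm) begins 54 mm behind the grasp point. The pads swing forward as they close: fully open they stand 13 mm farther back than shut.
Start: joints at [65.42, 19.091, 2.286, 83.961, -0.768, 76.965, -3.352], TCP at [0.21, -0.615, 0.245] pointing down, gripper open.
Joint ranges: [-147.57, 147.57], [-21.85, 119.76], [-74.77, 79.35], [14.55, 137.4], [-85.83, 265.84], [4.83, 119.75], [-152.11, 152.11]. Speed limits (degrees/s): [127.2, 127.2, 159.86, 159.86, 180, 180, 180].

INTERFACE

Orientations are given as a 3x3 rotation matrix whose columns are the frame's x, y, z axes.
In Python, from bench import r gives the robot as it stands. Calls block until the motion is done:
- r.reach(position, orientation): joint-space move of the TCP to a pose.
- r.movel(position, frame=None, feed=0.15, until_force=None): straight line of the TCP; frame=None keeps the orientation; feed is the mean speed in m/s. With until_force (N) it stops when the force on the tool has changed by that much, and returns True; else False.
- r.move_j(angles): joint-space move.
- r.move_gripper(opening, force=None): finger opening in m; force is the grip in N (None keeps the last); returns when the fingers have stopped.
- r.sleep(seconds).
- r.solve_ik(position, orientation): joint angles nearest the present ones, or None.
- r.observe(): the state.
- r.read_camera(name): name is "side" or "top"; returns a dict with "img" (420x560x3 uint8, red, green, blue), "K" (3x3 intrinsics, pixels), "position" and "attitude" of the camera in the world. Camera axes: x right, y down, z forward; pixel columns grow to the right and rows downward; lengths in m; the calibration is good to about 2 mm. A picture is of the moment at which its call begins. There is no depth.
A pose or a line that the arm cannot do raises r.IKError and nothing moves.
- r.job_done(): hands the job in; it is judged then, once.
The state is a dict: "t": time; "qpos": joint angles; "dq": joint speeds; "joint_efforts": joint torques, N m; "position": TCP position; "ee_rot": TCP orientation; "force": force on the tool from outside, world axes, zero at the start; "torque": the same for the moment, N m; "width": finger opening in m; "grasp_force": force on a finger pad.
Only numpy, scipy, OpenCV 4.12 (cv2) and the standard library are available. Lean on these libraries where they do the work, as an engineer would, in place of code of your own. Each camera call takes 0.05 s, during which the arm holds its last target. There are 200 camera calls.

TASK

Pick up the grey turned sleeve gently (its wall is thin: use a light grip, well under 50 N) and stand it upright in the V nest of the sleeve clamp. Then swing the clamp's red ratchet lever by its black knob from its rest, away from the nest, exactly four clicks and never on to a fifth, and finish still holding the lever there, since it springs back when let go. Leave the other things on the bench as they are.

Things in the scene. Friction and masses are not known exactly. Their poses are not given: they have to be found in the camera images.
- sleeve: the work: a plain grey turned steel sleeve, 42 mm outside diameter, 42 mm high, about 0.2 kg, standing upright loose on the bench. Origin: centre of its underside, z along its axis. A grip on it of 50 N (per finger pad) or more spoils it.
- sleeve_clamp: the sleeve clamp, fixed to the bench: an aluminium base plate 180 mm (x) by 240 mm (y) and 12 mm thick. Origin: centre of the plate's underside on the bench; z up; its yaw varies. The V nest is at its -y end, the lever pivot toward its +y end, the knob of the lever on its -x side.
- nest (a point): where the axis of a fully seated sleeve meets the top of the base plate (clamp frame x = 0, y = -75 mm, z = 12 mm); axes as the clamp's. On its -y side two dark flanks, 14 mm high, at 45 degrees, form a V open to +y; a seated sleeve touches both. Set the sleeve down 3 to 9 mm to the +y side of this point, clear of the flanks; the jaw then pushes it home.
- pivot (a point): point on the lever's upright pivot axis, at the top of the base plate (x = 0, y = +60 mm in the clamp's frame)
- clamp_lever (a joint): angle of the red lever about the pivot, rad: 0 at rest on its stop pin, growing clockwise seen from above (the knob moves toward the clamp's +y, away from the nest), up to 1.3. One click each at the notches 0.2, 0.4, 0.6, 0.8, 1.0 ...; the crests between are at 0.1, 0.3, ... 0.9. Fourth click: 0.8.
- lever_grip (a point): middle of the lever's grip: an upright round black knob 18 mm in diameter and 40 mm high, 110 mm from the pivot axis, its centre 69 mm above the bench, the flat red arm just beneath it. This point moves with the lever. At rest it lies at x = -101 mm, y = +17 mm in the clamp's frame.
- stamp_block: bystander: inspection stamp, wooden block 40x60 mm with a red knob, 67 mm high; origin at the centre of its underside
- feeler_gauge: bystander: closed feeler gauge, a small grey bar 13x90x12 mm lying flat; origin at its middle, underside
- clamp_jaw (a joint): travel in m of the clamp's steel jaw (42 mm wide, top 37 mm above the bench) toward -y, geared to the lever: 0.016 per rad, 3.2 mm a click. At 0 its face stands 14.6 mm clear of a seated sleeve; after four clicks 1.8 mm of play is left.
- click_plunger (a point): the sprung brass plunger that clicks over the pins of the ratchet wheel, on the clamp's +x side. A return spring pulls the lever back to 0, always stronger than the notches. The push needed at the knob (up to 12 N) swings by 5 to 8 N in every click: it falls slowly from the crest toward the notch, then jumps up as the plunger drops into the notch: this jump is the click.

How it is judged (in metres and radians):
On the way, in this order (a step that is already met when the one before it is completed fails the run):
1. the sleeve stands upright on the plate between the V and the jaw, let go, with the lever still at rest (horizontal distance between sleeve and nest below 0.012 m and z of sleeve in the frame of nest below 0.003 m and angle between sleeve's own z axis and vertical below 0.06 rad and contact force between the fingers and sleeve below 0.2 N and value of joint clamp_lever below 0.08 rad), for 0.2 s.
2. the lever is held at its fourth click (value of joint clamp_lever between 0.71 and 0.89 rad and contact force between the fingers and clamp_lever above 1.5 N), for 0.3 s.
At the end, for the whole second after the job is handed in: the lever is held still by the fingers at its fourth click (0.71 to 0.89 rad, past the fourth crest and short of the fifth, fingers pressing on it with more than 1.5 N), and the sleeve stands upright on the plate within 6 mm of its seat in the V, not touched by the fingers (all of step 2 and velocity of joint clamp_lever between -0.05 and 0.05 rad/s and horizontal distance between sleeve and nest below 0.006 m and z of sleeve in the frame of nest below 0.003 m and angle between sleeve's own z axis and vertical below 0.06 rad and contact force between the fingers and sleeve below 0.2 N); the arm keeps its last pose, push and grip.
It fails at once if the lever goes over to the fifth click (value of joint clamp_lever above 0.92 rad).
It fails at once if the thin sleeve is squeezed or pressed too hard (contact force between the fingers and sleeve above 100 N).
It fails at once if a bystander is pushed away (distance of any of stamp_block, feeler_gauge from where it was at the start of the episode above 0.02 m).
It also fails if it takes over 72 s, if anything falls off the work surface, if the arm or the gripper's body presses on something with over 40 N, if the wrist force passes 120 N, or if a joint passes its speed limit or range.

## Working session

There is one attempt and no reset: what is moved stays moved. The work goes in short steps, each a Python script; the robot and the scene stay as the last script left them, time stands still between calls to the robot, and variables do not carry over. Pictures are saved under pics/ and viewed, at most 10 in all, crops included, and the job is handed in when it is done.

```bash
ls; mkdir -p pics
python3 - <<'E'
from bench import r
import cv2, numpy as np
o=r.observe(); print(o)
for n in("side","top"):
    c=r.read_camera(n); cv2.imwrite(f"pics/{n}0.png",c["img"][:,:,::-1]); print(n,c["K"],c["position"],c["attitude"])
    np.savez(f"pics/{n}0.npz",**c)
E
```

```text
bench.py
pics
{'t': 0.0, 'qpos': array([65.42102361, 19.13075977,  2.28409439, 84.01258938, -0.76953733,
       76.96538726, -3.35207878]), 'dq': array([ 0.00061882,  0.04471157,  0.01355849, -0.01366011,  0.00198994,
        0.02818661, -0.17403196]), 'joint_efforts': array([-3.71660080e-04, -6.58561778e+01,  1.36501037e+00, -4.05557871e+01,
        1.67142553e-02,  1.27539510e-02,  6.97517052e-06]), 'position': array([ 0.21033931, -0.61455512,  0.24441931]), 'ee_rot': array([[ 9.46119079e-01,  3.23818356e-01, -6.00916553e-04],
       [ 3.23818904e-01, -9.46117865e-01,  1.51733424e-03],
       [-7.71972088e-05, -1.63016701e-03, -9.99998668e-01]]), 'force': array([-1.27961382, -0.14665822,  0.70560265]), 'torque': array([-0.01768081,  0.01798818, -0.0343429 ]), 'grasp_force': 0.0, 'width': 0.08533789320423786}
side [[458.49365323   0.         280.06586396]
 [  0.         458.49365323 208.94565812]
 [  0.           0.           1.        ]] [0.14084157 0.64345268 0.71681569] [[-0.80774898 -0.39825638  0.43466474]
 [-0.58939551  0.53000949 -0.6096744 ]
 [ 0.01243028 -0.74865332 -0.66284515]]
top [[458.24031322   0.         277.05442224]
 [  0.         458.24031322 204.78571846]
 [  0.           0.           1.        ]] [0.43097388 0.04924079 0.90516322] [[-0.02617643 -0.98898015  0.14571571]
 [-0.99878617  0.01979011 -0.04510584]
 [ 0.04172505 -0.14671954 -0.98829773]]
```

View pics/side0.png

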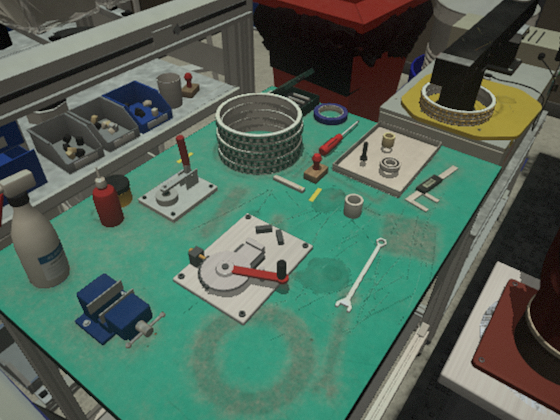

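View pics/top0.png

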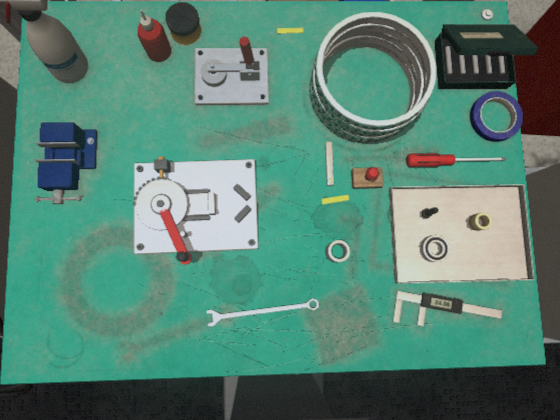

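The top view shows the sleeve at about (339,251), the plate corners at about (134,163), (256,159), (258,250), (137,253), and the knob at (184,257). In the side view the sleeve is at (353,205) and the knob at (281,270). I'll crop in to read these more precisely.

Run:
```python
import cv2
t=cv2.imread("pics/top0.png")[145:285,120:380]; s=cv2.imread("pics/side0.png")[180:330,165:375]
cv2.imwrite("pics/tc.png",cv2.resize(t,None,fx=3,fy=3,interpolation=2)); cv2.imwrite("pics/sc.png",cv2.resize(s,None,fx=3.5,fy=3.5,interpolation=2))
```

```text
(no output)
```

View pics/tc.png

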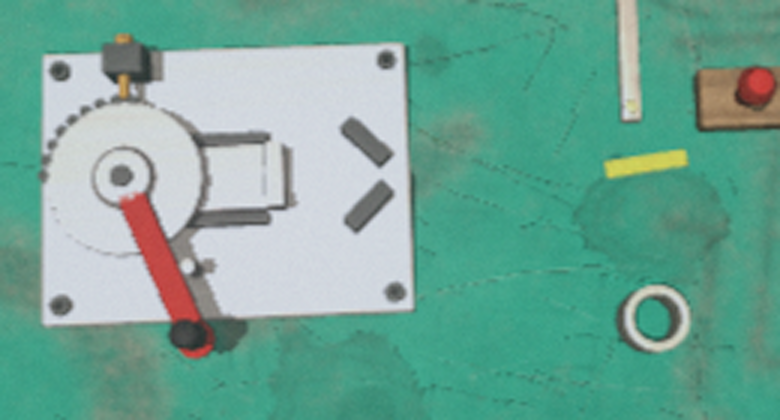

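View pics/sc.png

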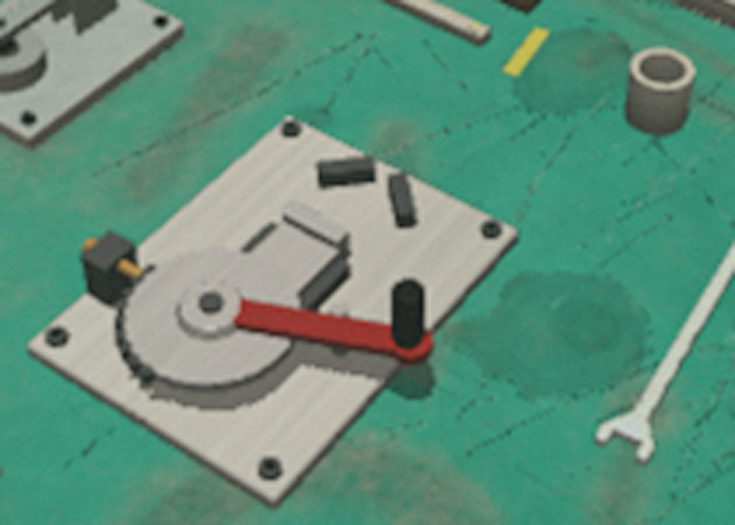

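The crops give usable points. In the top crop, the plate screws are at (60,70), (386,59), (395,291) and (60,305), the sleeve rim centre is at (656,317), and the pivot is at (121,175). In the side crop, the screws are at (57,337), (291,129), (491,230) and (270,468), the rim is at (662,70), and the pivot is at (210,302). Next I'll triangulate and fit the clamp.

```bash
cat > h.py <<'E'
import numpy as np, cv2
C={n:dict(np.load(f"pics/{n}0.npz")) for n in("top","side")}
def P(c): R=c["attitude"].T; return c["K"]@np.c_[R,-R@c["position"]]
def tri(a,b):
    X=cv2.triangulatePoints(P(C["top"]),P(C["side"]),np.float64(a).reshape(2,1),np.float64(b).reshape(2,1)); return (X[:3]/X[3]).ravel()
def plane(n,p,z):
    c=C[n]; d=c["attitude"]@np.linalg.solve(c["K"],[*p,1]); return c["position"]+d*(z-c["position"][2])/d[2]
def proj(n,X): p=P(C[n])@[*X,1]; return p[:2]/p[2]
T=lambda u,v:(120+(u-1)/3,145+(v-1)/3)
S=lambda u,v:(165+(u-1.25)/3.5,180+(v-1.25)/3.5)
E
python3 - <<'E'
from h import *
np.set_printoptions(precision=4,suppress=True)
pts=dict(sTL=((60,70),(57,337)),sTR=((386,59),(291,129)),sBR=((395,291),(491,230)),sBL=((60,305),(270,468)),
cTL=((43,55),(30,347)),cTR=((404,43),(289,118)),cBR=((412,309),(517,235)),cBL=((43,325),(272,495)),
rim=((656,317),(662,70)),pivot=((121,175),(210,302)),knobtop=((186,331),(408,290)))
for k,(a,b) in pts.items():
    z={'s':.012,'c':.012,'r':.042}.get(k[0],.012)
    print(k,tri(T(*a),S(*b)),plane("top",T(*a),z)[:2],plane("side",S(*b),z)[:2])
# clamp fit
for lab,z in(("top",0),("side",1)):
  L={'cTL':(90,120),'cTR':(90,-120),'cBR':(-90,-120),'cBL':(-90,120)}
  w=np.array([plane(lab,(T,S)[z](*pts[k][z]),.012)[:2] for k in L]); m=np.array(list(L.values()))/1000
  c=w.mean(0); H=m.T@(w-c); yaw=np.arctan2(H[0,1]-H[1,0],H[0,0]+H[1,1]); R=np.array([[np.cos(yaw),-np.sin(yaw)],[np.sin(yaw),np.cos(yaw)]])
  print(lab,c,np.degrees(yaw),'resid mm',((w-c)-m@R.T)*1000)
  for n,q in(("nest",(0,-.075)),("pivot",(0,.06)),("knob",(-.101,.017))): print(n,c+R@q)
E
```

```text
sTL [0.6405 0.2767 0.0146] [0.6413 0.2775] [0.6421 0.2753]
sTR [0.6441 0.0634 0.0157] [0.6453 0.0636] [0.6464 0.0602]
sBR [0.4907 0.0602 0.0147] [0.4912 0.0604] [0.4917 0.0579]
sBL [0.4869 0.2739 0.0155] [0.4872 0.2748] [0.4884 0.272 ]
cTL [0.6513 0.2888 0.0101] [0.6516 0.2887] [0.649  0.2895]
cTR [0.6561 0.0513 0.0101] [0.656  0.0515] [0.6542 0.0527]
cBR [0.4789 0.0494 0.0086] [0.4793 0.0496] [0.4767 0.0519]
cBL [0.4752 0.2851 0.0141] [0.4747 0.2853] [0.4768 0.2843]
rim [ 0.4685 -0.104   0.0418] [ 0.469  -0.1037] [ 0.4678 -0.104 ]
pivot [0.5645 0.2287 0.0521] [0.5708 0.2371] [0.5901 0.2037]
knobtop [0.4653 0.1824 0.0868] [0.4687 0.1947] [0.5036 0.1275]
top [0.5654 0.1688] 0.9958023176041705 resid mm [[-1.693  -1.6231]
 [-1.4863  1.0947]
 [ 1.7804  2.396 ]
 [ 1.3988 -1.8676]]
nest [0.5667 0.0938]
pivot [0.5644 0.2288]
knob [0.4641 0.184 ]
side [0.5642 0.1696] 0.7548521454691779 resid mm [[-3.5707 -1.2688]
 [-1.5416  1.9103]
 [ 0.9389  3.4738]
 [ 4.1733 -4.1154]]
nest [0.5652 0.0946]
pivot [0.5634 0.2296]
knob [0.463  0.1853]
```

Both views agree to about 2 mm: sleeve rim at z = 42 mm, pivot (0.564, 0.229), nest (0.566, 0.094), knob (0.464, 0.184), clamp yaw about 0.9°. Now I'll pick up the sleeve and place it.

```bash
cat >> h.py <<'E'
YAW=np.radians(.9); RC=np.array([[np.cos(YAW),-np.sin(YAW)],[np.sin(YAW),np.cos(YAW)]]); CL=np.array([.5648,.1691])
W=lambda x,y: CL+RC@[x,y]
def down(a):  # tool pointing down, closing axis y at heading a (rad)
    y=np.array([np.cos(a),np.sin(a),0]); z=np.array([0,0,-1.]); return np.c_[np.cross(y,z),y,z]
def best(r,p,a):
    q=[(abs(s[6]),k) for k in(a,a+np.pi) if (s:=r.solve_ik(p,down(k))) is not None]; print("j7",q); return down(min(q)[1])
E
python3 - <<'E'
from bench import r
from h import *
s=[.4686,-.1040]; n=W(0,-.075+.006); print(n)
R=best(r,[*n,.15],YAW)
r.move_gripper(.07,25)
r.reach([*s,.16],R); r.movel([*s,.030],feed=.1,until_force=8)
o=r.observe(); print(o["position"],o["force"])
r.move_gripper(0.0,25); o=r.observe(); print(o["width"],o["grasp_force"],o["position"],o["t"])
r.movel([*s,.14],feed=.1); o=r.observe(); print(o["width"],o["grasp_force"],o["force"])
r.reach([*n,.14],R); o=r.observe(); print(o["position"],o["t"])
for k in("top","side"): cv2.imwrite(f"pics/{k}1.png",r.read_camera(k)["img"][:,:,::-1])
a=cv2.imread("pics/top1.png")[100:310,100:380];b=cv2.imread("pics/side1.png")[100:310,140:420]
cv2.imwrite("pics/v1.png",cv2.resize(np.vstack([a,b]),None,fx=1.4,fy=1.4))
E
```

```text
[0.5658838  0.10010851]
j7 [(np.float64(27.638427833007796), np.float64(0.015707963267948967)), (np.float64(147.06311714590345), np.float64(3.157300616857742))]
[ 0.46905264 -0.10411368  0.03056437] [ 0.02677916 -0.94084828 -0.77542319]
0.04064024384681376 24.76283162191976 [ 0.46890322 -0.10411916  0.03056346] 4.3
0.04031905621119073 25.47049285446775 [-0.79889199  0.42664653 -2.02362065]
[0.5656039  0.09904941 0.13934857] 6.45
```

View pics/v1.png

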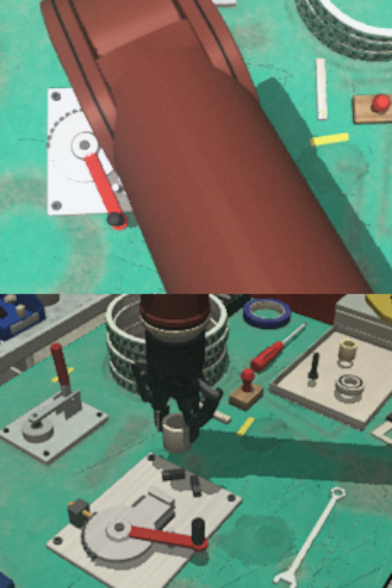

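The sleeve is held upright above the plate, and the lever is still at rest (knob about (116,220) in the montage). Now I'll lower it and release.

Run:
```python
from bench import r
from h import *
n=W(0,-.075+.006)
h=r.movel([*n,.055],feed=.1); o=r.observe(); print(o["position"])
h=r.movel([*n,.0415],feed=.03,until_force=4); o=r.observe(); print(h,o["position"],o["force"],o["t"])
r.move_gripper(.058); r.sleep(.3); o=r.observe(); print(o["width"],o["grasp_force"])
r.movel([*n,.15],feed=.12); 
k=W(-.101,.017)
r.reach([*(k+[-.03,-.12]),.2],np.array(r.observe()["ee_rot"])) if 0 else r.reach([.42,-.1,.25],r.observe()["ee_rot"])
print(r.observe()["t"])
for k in("top","side"):
    c=r.read_camera(k); cv2.imwrite(f"pics/{k}2.png",c["img"][:,:,::-1])
a=cv2.imread("pics/top2.png")[145:285,120:280];b=cv2.imread("pics/side2.png")[190:330,165:325]
cv2.imwrite("pics/v2.png",cv2.resize(np.hstack([a,b]),None,fx=2.5,fy=2.5,interpolation=2))
```

```text
[0.56638471 0.10029876 0.05566078]
True [0.56598972 0.10001166 0.04259034] [-1.18199758 -0.41303317  7.62907881] 7.9917
0.0581669166311966 0.0
10.6917
```

View pics/v2.png

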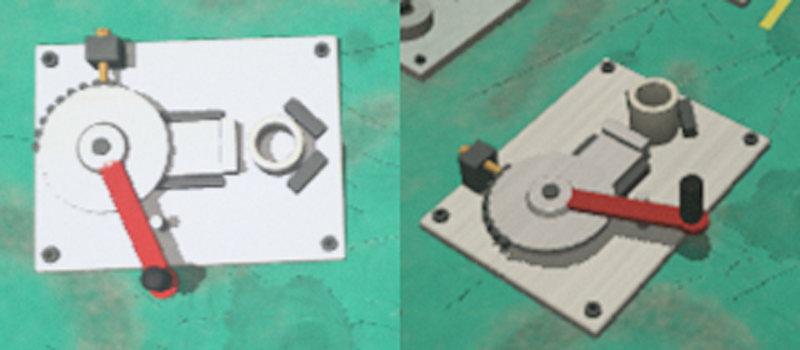

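The sleeve stands free in front of the V and the lever is at rest. Next I'll check the sleeve position numerically, grip the knob, and swing part of the way while logging the tangential force.

```bash
cat >> h.py <<'E'
PV=W(0,.06); A0=np.arctan2(-.043,-.101)+YAW
def lev(th,z=.069): a=A0-th; return [*(PV+.1098*np.array([np.cos(a),np.sin(a)])),z]
def go(r,th,R0,feed=.02):
    Rz=cv2.Rodrigues(np.array([0,0,-th]))[0]
    r.movel(lev(th),Rz@R0,feed=feed); r.sleep(.1); o=r.observe(); p=o["position"][:2]-PV; a=np.arctan2(p[1],p[0])
    t=np.array([np.sin(a),-np.cos(a)]); f=o["force"][:2]
    print("cmd %.3f th %.3f rad %.4f Ft %.2f Fr %.2f Fz %.1f t %.1f"%(th,(A0-a+np.pi)%(2*np.pi)-np.pi,np.hypot(*p),f@t,f@p/np.hypot(*p),o["force"][2],o["t"]))
E
python3 - <<'E'
from bench import r
from h import *
X=tri((231.0,202.8),(266.8,227.8)); print("rim",X,"vs nest",RC.T@(X[:2]-W(0,-.075)))
R0=best(r,lev(.4),A0-np.pi/2)
# choose solution valid at start and end
for th in(0,.4,.8,.9): print(r.solve_ik(lev(th),cv2.Rodrigues(np.array([0,0,.4-th]))[0]@best(r,lev(.4),A0-.4-np.pi/2)))
print(lev(0),lev(.8))
E
```

```text
rim [0.56277193 0.09700716 0.05275773] vs nest [-0.00316021  0.00294791]
j7 [(np.float64(64.40444633678412), np.float64(-4.294181570765236)), (np.float64(118.82430018645343), np.float64(-1.1525889171754429))]
j7 [(np.float64(37.30843070319389), np.float64(-4.694181570765236)), (np.float64(139.12701810737133), np.float64(-1.5525889171754432))]
[ 20.82622134  19.7561708  -53.91384599 113.64023382  19.24758158
  55.95974371  71.48348865]
j7 [(np.float64(37.30843070319389), np.float64(-4.694181570765236)), (np.float64(139.12701810737133), np.float64(-1.5525889171754432))]
[ 23.56444787  26.06463748 -64.74372468 112.21514536  27.58099828
  59.12349811  37.3084307 ]
j7 [(np.float64(37.30843070319389), np.float64(-4.694181570765236)), (np.float64(139.12701810737133), np.float64(-1.5525889171754432))]
[ 22.98971057  36.45191954 -73.36553544 108.41339394  38.74456718
  65.45245146   3.05477963]
j7 [(np.float64(37.30843070319389), np.float64(-4.694181570765236)), (np.float64(139.12701810737133), np.float64(-1.5525889171754432))]
[ 21.66728256  37.88800967 -73.47925391 107.18816494  39.97208672
  66.41842643  -3.87887933]
[np.float64(0.46352029840840225), np.float64(0.1845002920722943), 0.069] [np.float64(0.4619633547153278), np.float64(0.2700023856959068), 0.069]
```

The sleeve sits about 3 mm from its seat and the rim reads at 53 mm, which fits (12 + 42). To keep joint 3 away from its limit, I'll swing joint 1 first and then grip the knob.

Run:
```python
from bench import r
from h import *
np.set_printoptions(precision=3,suppress=True)
q=np.array(r.observe()["qpos"]); print(q)
q[0]+=39.5; r.move_j(q); o=r.observe(); print(o["position"])
R0=best(r,lev(.02,.2),A0-np.pi/2)
np.save("R0.npy",R0)
Rs=cv2.Rodrigues(np.array([0,0,-.02]))[0]@R0
r.move_gripper(.055,30)
r.reach(lev(.02,.16),Rs); print(r.observe()["qpos"]); print(r.solve_ik(lev(.8),cv2.Rodrigues(np.array([0,0,-.8]))[0]@R0))
h=r.movel(lev(.02),Rs,feed=.08,until_force=8); o=r.observe(); print(h,o["position"],o["force"])
r.move_gripper(0,30); o=r.observe(); print(o["width"],o["grasp_force"],o["force"],o["position"],o["t"])
if not h and .012<o["width"]<.022:
    for th in np.arange(.05,.611,.028): go(r,th,R0,.03)
c=r.read_camera("side"); cv2.imwrite("pics/v3.png",cv2.resize(c["img"][170:330,140:340,::-1],None,fx=3,fy=3))
```

```text
[ 47.263  -5.757 -36.725 110.156  -3.563  74.668  12.641]
[ 0.263 -0.343  0.249]
j7 [(np.float64(80.41732515699464), np.float64(-4.294181570765236)), (np.float64(93.64849081502419), np.float64(-1.1525889171754429))]
[ 30.031  13.782 -62.835 108.447  13.467  65.781  74.923]
[  8.129  23.443 -50.8   108.931  21.411  57.623  16.031]
False [0.463 0.187 0.069] [ 0.587 -0.05   0.446]
0.01673781967386994 29.02958826511167 [-0.49  -8.277  8.161] [0.464 0.185 0.069] 15.8917
cmd 0.050 th 0.037 rad 0.1098 Ft -4.42 Fr 2.42 Fz 7.0 t 16.2
cmd 0.078 th 0.068 rad 0.1097 Ft -4.04 Fr 3.29 Fz 7.7 t 16.6
cmd 0.106 th 0.098 rad 0.1097 Ft -3.48 Fr 2.88 Fz 7.1 t 16.9
cmd 0.134 th 0.130 rad 0.1097 Ft -1.12 Fr 2.86 Fz 5.9 t 17.3
cmd 0.162 th 0.163 rad 0.1096 Ft 0.91 Fr 2.23 Fz 5.6 t 17.6
cmd 0.190 th 0.183 rad 0.1096 Ft -2.82 Fr 2.89 Fz 7.2 t 18.0
cmd 0.218 th 0.202 rad 0.1096 Ft -7.24 Fr 1.95 Fz 8.3 t 18.4
cmd 0.246 th 0.232 rad 0.1096 Ft -5.86 Fr 3.36 Fz 8.2 t 18.7
cmd 0.274 th 0.262 rad 0.1095 Ft -5.57 Fr 2.28 Fz 8.1 t 19.1
cmd 0.302 th 0.293 rad 0.1095 Ft -4.61 Fr 2.55 Fz 7.2 t 19.4
cmd 0.330 th 0.325 rad 0.1095 Ft -2.76 Fr 2.64 Fz 5.9 t 19.8
cmd 0.358 th 0.359 rad 0.1095 Ft -0.34 Fr 2.00 Fz 5.0 t 20.1
cmd 0.386 th 0.384 rad 0.1094 Ft -2.44 Fr 1.84 Fz 5.9 t 20.4
cmd 0.414 th 0.399 rad 0.1095 Ft -7.72 Fr 2.40 Fz 10.6 t 20.8
cmd 0.442 th 0.420 rad 0.1095 Ft -9.67 Fr 3.77 Fz 13.5 t 21.1
cmd 0.470 th 0.458 rad 0.1095 Ft -6.88 Fr 2.36 Fz 10.0 t 21.5
cmd 0.498 th 0.489 rad 0.1094 Ft -5.02 Fr 1.72 Fz 9.0 t 21.9
cmd 0.526 th 0.519 rad 0.1094 Ft -5.86 Fr 1.78 Fz 8.4 t 22.2
cmd 0.554 th 0.553 rad 0.1094 Ft -1.48 Fr 0.64 Fz 5.9 t 22.6
cmd 0.582 th 0.583 rad 0.1093 Ft -0.77 Fr 0.39 Fz 5.3 t 22.9
cmd 0.610 th 0.599 rad 0.1094 Ft -6.36 Fr 2.62 Fz 10.1 t 23.2
```

View pics/v3.png

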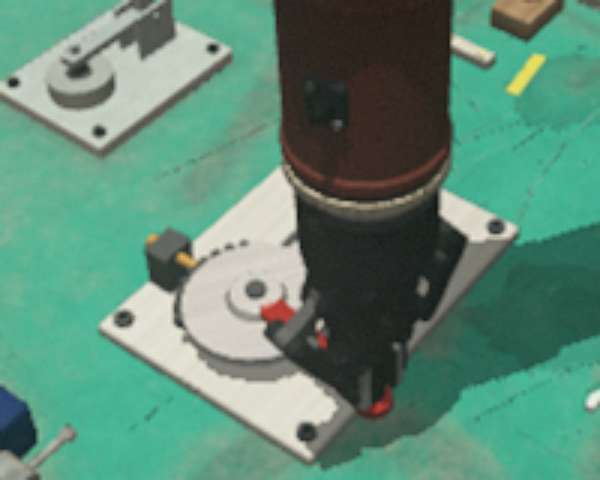

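Three clicks show up in the force log, with jumps at TCP angles of about 0.19, 0.39 and 0.59. That matches the notch model to within about 0.01 rad, and the lever is in the grip. I'll go on to the fourth click only.

Run:
```python
from bench import r
from h import *
R0=np.load("R0.npy")
for th in [.638,.666,.694,.722,.75,.775,.795,.812]: go(r,th,R0,.03)
r.sleep(.7); o=r.observe(); print(o["width"],o["grasp_force"],o["force"],o["dq"],o["t"])
for k in("top","side"): cv2.imwrite(f"pics/{k}4.png",r.read_camera(k)["img"][:,:,::-1])
a=cv2.imread("pics/top4.png")[145:355,110:390];b=cv2.imread("pics/side4.png")[150:360,120:400]
cv2.imwrite("pics/v4.png",cv2.resize(np.hstack([a,b]),None,fx=1.42,fy=1.42))
```

```text
cmd 0.638 th 0.619 rad 0.1094 Ft -10.93 Fr 2.08 Fz 13.8 t 23.6
cmd 0.666 th 0.656 rad 0.1094 Ft -6.91 Fr 1.99 Fz 9.4 t 24.0
cmd 0.694 th 0.684 rad 0.1094 Ft -7.68 Fr 2.27 Fz 10.0 t 24.4
cmd 0.722 th 0.718 rad 0.1094 Ft -3.75 Fr 0.51 Fz 7.6 t 24.7
cmd 0.750 th 0.749 rad 0.1094 Ft -1.56 Fr 0.13 Fz 6.0 t 25.1
cmd 0.775 th 0.775 rad 0.1093 Ft -2.95 Fr -0.15 Fz 5.9 t 25.4
cmd 0.795 th 0.790 rad 0.1093 Ft -5.15 Fr -0.15 Fz 8.5 t 25.8
cmd 0.812 th 0.802 rad 0.1094 Ft -6.84 Fr 1.98 Fz 10.2 t 26.1
0.017132839333780788 30.180150240194052 [-4.11354704 -6.59226224 11.42296032] [ 0.07287448 -0.01100362  0.04615367  0.00841985  0.03753243  0.0257871
  0.09389522] 26.8
```

View pics/v4.png

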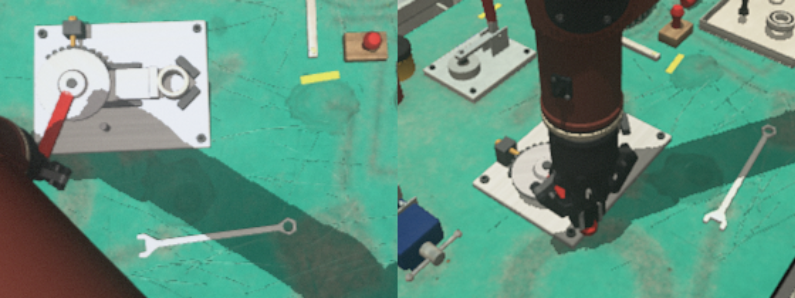

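The top view shows the lever swung past the plate's far-left side, the sleeve upright between jaw and V at about (174,80), and the bystanders unmoved. The fourth jump came at about 0.79 rad, and the grip holds steady at 30 N.

```bash
python3 -c "
from bench import r
print(r.job_done())"
```

```text
the job is handed in; nothing more can be done
None
```

The job is handed in, with no verdict returned: the sleeve stands upright in the V nest (gripped at about 25 N), the gripper is holding the lever at its fourth click (about 0.80 rad), and the stamp block and feeler gauge look unmoved in the last picture.

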